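Gauge the new door-latch strike on the cafe counter

ROBOT

A 7-joint arm with a two-finger parallel gripper is mounted at the origin on the work surface. World frame = base frame: x ahead of the robot, y to its left, z up, the work surface at z = 0. Lengths are in m, angles in rad, forces in N, time in s.
With the tool pointing down it reaches from about 0.4 to 0.85 m from the base axis. Payload 4.4 kg.
Tool frame: the origin (TCP) lies where the fingers leave the gripper's body, on its centre line; the fingertips stand 97 mm ahead of it and the grasp point (between the pads) lies 78 mm ahead of it; z points along the fingers, y is the line along which they close (so a half turn about z gives the same grasp; the last joint's range is limited). The gripper opens to 94 mm and grips with 3 to 60 N. Pads are 16 mm wide; open, the fingers measure 119 mm over their backs; the gripper's body (75 mm by 177 mm) begins 78 mm behind the grasp point.
Start: joints at [-1.335, 0.628, 0.038, 1.517, -0.027, 0.996, -0.02], TCP at [0.193, 0.621, 0.303] pointing down, gripper open.
Joint ranges: [-3.06, 3.06], [-0.37, 2.12], [-1.25, 1.32], [0.18, 2.47], [-1.1, 4.24], [0.23, 1.98], [-2.94, 2.94]. Speed limits (rad/s): [2.57, 2.57, 3.14, 3.14, 3.14, 3.14, 3.14].

INTERFACE

Orientations are given as a unit quaternion [w, x, y, z].
In Python, from cell import env gives the robot as it stands.
- The arm moves only by the tool carry_out, never from a script. Its argument "rows" is a list of rows, each a list of 3 entries, a list of its own where there are three numbers: the shift along the world's x, y, z as a fraction of full scale, then the turn, a rotation vector about the world's x, y, z as a fraction of full scale, then the opening, from 0 (shut) to 1 (fully open). In form: [[[x, y, z], [rx, ry, rz], gripper], ...]. A call has 1 to 12 rows; each row shifts and turns the commanded pose from where the row before left it; what a row does not reach is not made up. Full scale, the value 1, is 120 mm for a shift and 120 degrees for a turn. A row lasts 1/8 s, in which the tool goes at most 62.5 mm and 10.7 degrees, less where a joint would pass 70% of its speed; a pose out of reach is approached as far as the arm can. A call with a number of a shift or a turn outside -1 to 1 is refused whole. A call with a gripper value outside its range is refused whole. The fingers move at their own pace and stop on an object; "grip_force" is the grip in N (left out, the last holds). Time passes only in rows, so rows that do not move let the fingers close. It gives the time, the measured TCP pose, the force, the opening and the grip force at its end, in the units of the state.
- env.sense(): the state, without advancing time (a new reading comes with each control period).
- env.grab_frame(name): name is "side" or "top" or "wrist"; returns the picture (420x560x3 uint8, red, green, blue); there is no depth.
- env.camera_info(name): a dict with "vertical_fov" (degrees; the focal length in pixels is half the picture's height over the tangent of half this angle, whatever the lens; pixels are square), "cx", "cy" (the principal point, pixels), "R" (3x3) and "t" (3): a world point X has camera coordinates R X + t; the wrist camera has in their place "mount" (4x4, takes a point from camera to tool coordinates, whose origin is the TCP and whose axes are the flange's). Camera axes: x right, y down, z forward; pixel columns grow to the right and rows downward; lengths in m; the calibration is good to about 2 mm. A picture is of the moment at which its call begins: read the wrist's pose just before it. camera_info takes no time and is no camera call.
- env.sign_off(): hands the job in; it is judged then, once.
Trained networks look in the newest picture that a camera, given by its name, has taken for a name from the list of things; names that differ only in an ending like _2 or _b are one class to them, and where a whole thing is asked for, a point or a joint stands for the part that bears it (a point fixed in the world has none). Each returns a list of dicts, best first, with "p" (0 to 1); they miss things now and then, are a little off and sometimes report something else, mostly with a low value. They report only what shows in the picture. A call takes as long as a camera call. They do not tell look-alikes from the thing itself.
- env.regions_of(target, camera): "region" (420x560 bool, what is visible of it) and "rect" ([left, top, right, bottom] as shares, 0 to 1, of the picture: columns of its width, rows of its height, round what is visible of it).
- env.landmark_of(target, camera): "at" ([row, column] as shares, 0 to 1, of the picture: columns of its width, rows of its height: a listed point, or the origin of a listed thing).
The state is a dict: "time_s": time; "joints": joint angles; "dq": joint speeds; "joint_torque": joint torques, N m; "position": TCP position; "tool_rot": TCP orientation; "wrist_force": force on the tool from outside, world axes, zero at the start; "moment": the same for the moment, N m; "grip_width": opening from 0.0 (shut) to 1.0 (fully open); "grasp_force": force on a finger pad.
Only numpy, scipy, OpenCV 4.12 (cv2) and the standard library are available. Lean on these libraries where they do the work, as an engineer would, in place of code of your own. Each camera call takes 0.05 s, during which the arm holds its last target. There are 200 camera calls.

TASK

Lay the new latch strike (the one with the blue nose) flat on the dark setting plate, wholly inside the yellow outline and lengthwise in it, either way round. Then stand the yellow bridge gauge on the plate astride the strike, lowering it in the gripper until both feet stand flat on the plate and its sprung foot rests on the flat top of the blue nose, so that it shows the nose's height, and leave it standing there. Do not topple the gauge, and leave everything else where it is.

Things in the scene. Friction and masses are not known exactly. Their poses are not given: they have to be found in the camera images.
- strike: new latch strike, loose, 0.3 kg: aluminium base 130 (x) x 44 (y) x 12 mm with a BLUE block-shaped nose on it, 50 (x) x 36 (y) mm, centred 25 mm towards +x from the base's centre; nose top 45 mm above the underside. Origin: centre of the base's underside; x along its length, z up
- nose_top (a point): centre of the flat top of the blue nose, 25 mm along the strike's +x and 45 mm above its underside
- plate: fixed dark steel setting plate 210 (x) x 240 (y) x 12 mm; origin centre of its underside on the counter, so its top is at +12 mm. A yellow outline, 170 mm (plate x) by 80 mm (plate y) inside, is painted in its middle
- gauge: loose bridge gauge, 0.5 kg: two aluminium legs on black feet (60 in x, 20 mm in y, at y = +-55 mm; 90 mm free between), crossbeam along y (130 mm long, z 70 to 85 mm), and on its middle a yellow housing 44 (x) x 36 (y) mm, z 84 to 154 mm, gripped across y. Origin: midway between the legs, level with their undersides; z up. White scale and red pointer on both x faces
- foot (a point): centre of the underside of the gauge's sprung foot, a steel disc 24 mm across on a spindle midway between the legs; hangs 20 mm above the level of the legs' undersides when free
- reading (a joint): how far the sprung foot has been pushed up in the gauge (m): 0 when free, up to 0.05; the height under the foot, above what the legs stand on, is 0.020 + this value. The spring pushes down with about 1 to 2 N
- old_strike: bystander, loose: the worn strike: same 130 x 44 x 12 mm bare-aluminium base, but a lower BLACK nose (30 mm high overall); not to be used
- cup_lid: bystander, loose: black round takeaway-cup lid, 90 mm across, 14 mm thick, lying flat; origin centre of underside
- latch_box: bystander, loose: blue carton 90 x 190 x 45 mm, lying flat; origin centre of underside
- driver: bystander, loose: screwdriver 180 mm long lying on the counter
- roller_latch: bystander, loose: steel lever latch with brass roller, about 145 mm long, 34 mm high
- milk_jug: bystander, loose: steel milk jug with handle, 84 mm across, 100 mm high
- cocoa_tin: bystander, loose: purple tin, 90 mm across, 130 mm high
- shaker: bystander, loose: steel shaker cup, 90 mm across at the rim, 160 mm high
There are look-alikes about, which are no part of the job. Leave any green look-alike of the strike alone.

How it is judged:
On the way, in this order (a step that is already met when the one before it is completed fails the run):
1. the blue-nosed strike lies flat on the plate inside the yellow outline, lengthwise, let go and at rest (x of strike in the frame of plate between -0.022 and 0.022 m and y of strike in the frame of plate between -0.02 and 0.02 m and z of strike in the frame of plate between 0.0095 and 0.0145 m and angle between the x axis of strike and the x axis of plate, either way round below 0.32 rad and angle between strike's own z axis and vertical below 0.06 rad and contact force between strike and the fingers below 0.1 N and linear speed of strike below 0.02 m/s), for 0.2 s.
2. the gauge, still in the fingers and upright, is lowered to the plate (within 6 mm of standing on it), its foot pushed up by the nose (x of strike in the frame of plate between -0.022 and 0.022 m and y of strike in the frame of plate between -0.02 and 0.02 m and z of strike in the frame of plate between 0.0095 and 0.0145 m and angle between the x axis of strike and the x axis of plate, either way round below 0.32 rad and angle between strike's own z axis and vertical below 0.06 rad and value of joint reading above 0.019 m and angle between gauge's own z axis and vertical below 0.1 rad and contact force between gauge and strike above 0.3 N and z of gauge in the frame of plate between 0.0095 and 0.0205 m and contact force between gauge and the fingers above 1 N), for 0.1 s.
At the end, for the whole second after the job is handed in: Strike flat on the plate, centred in the outline within 22 mm lengthwise, 20 mm across and 0.32 rad, either way round; gauge upright within 0.04 rad, feet at the plate's top within 2.5 mm, foot on the strike, joint reading 25 mm within 1.5 mm; both released, at rest (all of step 1 and value of joint reading between 0.0235 and 0.0265 m and angle between gauge's own z axis and vertical below 0.04 rad and contact force between gauge and strike above 0.3 N and z of gauge in the frame of plate between 0.0095 and 0.0145 m and linear speed of gauge below 0.02 m/s and contact force between gauge and the fingers below 0.1 N); the robot touches nothing.
It fails at once if the gauge is toppled (tilted more than 0.7 rad) (angle between gauge's own z axis and vertical above 0.7 rad).
It fails at once if a bystander is moved more than 30 mm (distance of any of old_strike, cup_lid, latch_box, driver, roller_latch, milk_jug, cocoa_tin, shaker from where it was at the start of the episode above 0.03 m).
It also fails if it takes over 67 s, if anything falls off the work surface, if the arm or the gripper's body presses on something with over 40 N, if the wrist force passes 120 N, or if a joint passes its speed limit or range.

## Working session

There is one attempt and no reset: what is moved stays moved. The work goes in short steps, Python scripts to look and compute and a tool call to move; the robot and the scene stay as the last step left them, time stands still between calls to the robot, and variables do not carry over. Pictures are saved under pics/ and viewed, at most 10 in all, crops included, and the job is handed in when it is done.

Besides the shell and the picture viewer there is one more tool, called after "Request:" as name(argument=value, ...), one argument or row to a line, values as JSON. carry_out: Moves the arm, as the interface text tells. Shift numbers are shares of 120 mm and turn numbers shares of 120 degrees, none past 1 either way. Its arguments: {"type":"object","properties":{"rows":{"type":"array","items":{"type":"array"}},"grip_force":{"type":"number"}},"required":["rows"]}

```bash
mkdir -p pics; ls
cat > h.py <<'E'
import numpy as np, cv2
from cell import env
from scipy.spatial.transform import Rotation as Ro
def cam(n):
    i=env.camera_info(n); f=210/np.tan(np.radians(i["vertical_fov"])/2)
    if "mount" in i:
        s=env.sense(); T=np.eye(4); T[:3,:3]=Ro.from_quat(np.roll(s["tool_rot"],-1)).as_matrix(); T[:3,3]=s["position"]
        M=np.linalg.inv(T@np.array(i["mount"])); R,t=M[:3,:3],M[:3,3]
    else: R,t=np.array(i["R"]),np.array(i["t"])
    return f,i["cx"],i["cy"],R,t
def ray(c,u,v):
    f,cx,cy,R,t=c; d=R.T@np.array([(u-cx)/f,(v-cy)/f,1]); return -R.T@t,d
def atz(c,u,v,z):
    o,d=ray(c,u,v); return o+d*(z-o[2])/d[2]
def tri(*l):
    A=np.zeros((3,3));b=np.zeros(3)
    for c,u,v in l:
        o,d=ray(c,u,v); d=d/np.linalg.norm(d); P=np.eye(3)-np.outer(d,d); A+=P;b+=P@o
    X=np.linalg.solve(A,b); return X
def proj(c,X):
    f,cx,cy,R,t=c; p=R@np.array(X)+t; return p[0]/p[2]*f+cx,p[1]/p[2]*f+cy
def save(n,name):
    im=env.grab_frame(n); cv2.imwrite(f"pics/{name}.png",im[:,:,::-1]); return im
E
python3 - <<'E'
from h import *
np.set_printoptions(precision=3,suppress=True)
a=save("top","top0");b=save("side","side0");
for n in("top","side"):
    i=env.camera_info(n);print(n,i)
    for t in("strike","nose_top","plate","gauge","foot","old_strike"):
        for d in env.landmark_of(t,n)[:4]: print(n,t,round(d["p"],2),[round(d["at"][1]*560),round(d["at"][0]*420)])
print(env.sense()); print(env.camera_info("wrist"))
E
```

```text
pics
top {'vertical_fov': 56.27451478314142, 'cx': 281.22554240999636, 'cy': 208.38800183504628, 'R': array([[-0.022, -1.   , -0.006],
       [-0.995,  0.022, -0.098],
       [ 0.098,  0.004, -0.995]]), 't': array([0.005, 0.57 , 1.058])}
top strike 0.93 [377, 188]
top strike 0.67 [391, 131]
top nose_top 0.85 [378, 180]
top nose_top 0.67 [182, 293]
top plate 0.89 [285, 235]
top gauge 0.7 [171, 221]
top gauge 0.67 [100, 222]
top foot 0.47 [288, 237]
top old_strike 0.94 [386, 249]
top old_strike 0.35 [458, 191]
side {'vertical_fov': 44.369788931697144, 'cx': 280.2347218912232, 'cy': 218.4385215668284, 'R': array([[ 0.755, -0.655, -0.011],
       [-0.461, -0.52 , -0.719],
       [ 0.465,  0.548, -0.695]]), 't': array([-0.405,  0.275,  1.634])}
side strike 0.86 [360, 260]
side strike 0.7 [392, 242]
side nose_top 0.63 [400, 227]
side nose_top 0.62 [358, 245]
side plate 0.74 [402, 301]
side plate 0.64 [273, 234]
side gauge 0.63 [231, 186]
side foot 0.42 [231, 181]
side old_strike 0.71 [320, 287]
side old_strike 0.38 [203, 161]
{'time_s': 0.7, 'joints': array([-1.335,  0.628,  0.039,  1.517, -0.027,  0.996, -0.02 ]), 'dq': array([ 0.   , -0.   , -0.   ,  0.   , -0.   ,  0.001, -0.002]), 'joint_torque': array([ -0.   , -54.943,   1.143, -18.69 ,  -0.052,   0.016,   0.   ]), 'position': array([0.193, 0.621, 0.303]), 'tool_rot': array([-0.   ,  0.15 ,  0.989,  0.   ]), 'wrist_force': array([ 0.287,  0.28 , -0.42 ]), 'moment': array([-0.03 , -0.023, -0.02 ]), 'grasp_force': 0.0, 'grip_width': 0.9997415370924783}
{'vertical_fov': 62.97666471391792, 'cx': 285.6131888095562, 'cy': 210.57786953431057, 'mount': array([[ 0.   , -0.967, -0.257,  0.074],
       [ 1.   ,  0.001, -0.001,  0.   ],
       [ 0.001, -0.257,  0.967, -0.083],
       [ 0.   ,  0.   ,  0.   ,  1.   ]])}
```

View pics/top0.png

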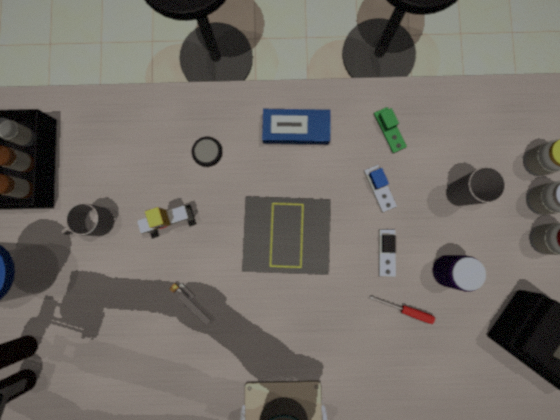

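View pics/side0.png

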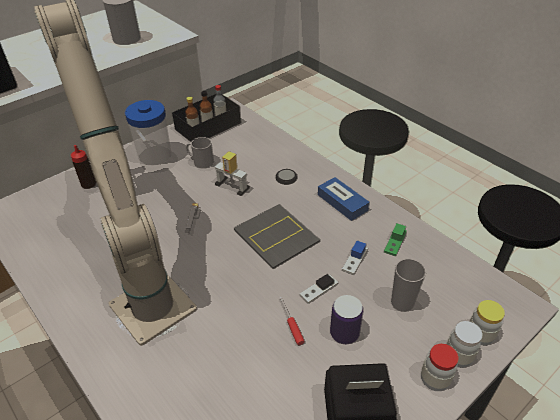

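The top view shows the blue-nosed strike at about (380,188). Things that could be taken for it are the green look-alike at (391,131), the old black-nosed strike at (387,252) and the blue carton at (296,126). I choose (380,188). The gauge is at (166,220) and the plate outline at (287,235), with its long axis vertical in the image.

```bash
cat >> h.py <<'E'
def blob(im,lo,hi,box,smin=80):
    h=cv2.cvtColor(im,cv2.COLOR_RGB2HSV); m=cv2.inRange(h,np.array(lo),np.array(hi)); k=np.zeros_like(m); l,t,r,b=box; k[t:b,l:r]=m[t:b,l:r]
    n,L,S,C=cv2.connectedComponentsWithStats(k); j=1+np.argmax(S[1:,4]); return (L==j),C[j]
E
python3 - <<'E'
from h import *
np.set_printoptions(precision=3,suppress=True)
T=cv2.imread("pics/top0.png")[:,:,::-1].copy();S=cv2.imread("pics/side0.png")[:,:,::-1].copy()
ct,cs=cam("top"),cam("side")
r=lambda im,lo,hi,box:blob(im,lo,hi,box)[1]
b1=r(T,(105,120,40),(130,255,255),(360,155,405,215)); b2=r(S,(105,120,40),(130,255,255),(340,235,375,275))
print("blue",b1,b2,tri((ct,*b1),(cs,*b2)))
y1=r(T,(22,120,60),(35,255,255),(140,200,200,235)); y2=r(S,(22,120,60),(35,255,255),(215,145,245,180))
print("yel",y1,y2,tri((ct,*y1),(cs,*y2)))
o1,_=blob(T,(20,90,60),(38,255,255),(260,190,315,280)); o2,_=blob(S,(20,90,60),(38,255,255),(235,205,320,260))
for o,c in((o1,ct),(o2,cs)):
    p=np.argwhere(o)[:,::-1].astype(np.float32); q=np.array([atz(c,*x,.012)[:2] for x in p]).astype(np.float32); print("outline",cv2.minAreaRect(q))
# triangulate outline centre: quad-diagonal approx
e=[cv2.minAreaRect(np.argwhere(o)[:,::-1].astype(np.float32))[0] for o in(o1,o2)]; print(tri((ct,*e[0]),(cs,*e[1])))
for n,c in(("top",ct),("side",cs)):
    for t in("strike","gauge"):
        for d in env.regions_of(t,n)[:3]:
            p=np.argwhere(d["region"])[:,::-1].astype(np.float32)
            q=np.array([atz(c,*x,.012)[:2] for x in p]).astype(np.float32); print(n,t,round(d["p"],2),p.mean(0),cv2.minAreaRect(q))
for t in((375,181),(384,204)): print(atz(ct,*t,.012))
E
```

```text
blue [378.366 178.263] [358.527 246.609] [ 0.647 -0.279  0.035]
yel [154.483 216.996] [228.683 155.317] [0.543 0.304 0.147]
outline ((0.4973006546497345, -0.02071617916226387), (0.09107023477554321, 0.18007859587669373), 86.88607788085938)
outline ((0.4949432909488678, -0.025094863027334213), (0.09024293720722198, 0.17800159752368927), 86.39112854003906)
[ 0.497 -0.021  0.005]
top strike 0.85 [390.028 128.685] ((0.7915682196617126, -0.3267085552215576), (0.1305655986070633, 0.056010063737630844), 21.19353675842285)
top strike 0.65 [380.459 187.972] ((0.6227756142616272, -0.2898707389831543), (0.13007038831710815, 0.05207860469818115), 18.641427993774414)
top strike 0.5 [416.617 313.817] ((0.27391156554222107, -0.3694089651107788), (0.09858405590057373, 0.024595696479082108), 68.67064666748047)
top gauge 0.72 [165.081 219.169] ((0.5486958622932434, 0.31554290652275085), (0.08374226093292236, 0.15860305726528168), 16.346513748168945)
side strike 0.8 [355.406 257.579] ((0.6224812865257263, -0.29312700033187866), (0.14923393726348877, 0.04531041905283928), 23.8481502532959)
side strike 0.77 [395.651 239.378] ((0.7906176447868347, -0.3279397189617157), (0.15741725265979767, 0.042924173176288605), 21.826980590820312)
side gauge 0.97 [230.796 171.478] ((0.5802866816520691, 0.3579985797405243), (0.2769578695297241, 0.1212678998708725), 55.09035110473633)
[ 0.643 -0.274  0.012]
[ 0.577 -0.297  0.012]
```

Request:
carry_out(
  rows=[
    [[0.25,-0.27,0.08],[0,0,0.03],1],
    [[0.25,-0.27,0.08],[0,0,0.03],1],
    [[0.25,-0.27,0.08],[0,0,0.03],1],
    [[0.25,-0.27,0.08],[0,0,0.03],1],
    [[0.25,-0.27,0.08],[0,0,0.03],1],
    [[0.25,-0.27,0.08],[0,0,0.03],1],
    [[0.25,-0.27,0.08],[0,0,0.03],1],
    [[0.25,-0.27,0.08],[0,0,0.03],1],
    [[0.25,-0.27,0.08],[0,0,0.03],1],
    [[0.25,-0.27,0.08],[0,0,0.03],1],
    [[0,0,0],[0,0,0],1],
    [[0,0,0],[0,0,0],1],
  ],
)

```text
time_s: 2.4
position: [0.4926, 0.2972, 0.3985]
tool_rot: [-0.0, -0.163, 0.987, 0.0]
wrist_force: [-1.4, 1.1, -0.2]
grip_width: 1.0
grasp_force: 0.0
```

Run:
```python
from h import *
np.set_printoptions(precision=4,suppress=True)
s=env.sense();print(s["position"],s["tool_rot"],s["joints"])
c=cam("wrist");im=save("wrist","w1");import pickle;pickle.dump(c,open("c1","wb"))
m,y=blob(im,(22,120,60),(35,255,255),(0,0,560,420)); print("yellow",y,m.sum())
p=np.argwhere(m)[:,::-1].astype(np.float32); q=np.array([atz(c,*x,.154)[:2] for x in p]).astype(np.float32); print(cv2.minAreaRect(q))
```

```text
[0.4926 0.2972 0.3985] [-0.0004 -0.1625  0.9867  0.0004] [-0.5378  0.4279 -0.0803  1.5975  0.0359  1.118   1.2707]
yellow [ 36.7688 115.9129] 999
((0.475508451461792, 0.06754636764526367), (0.06227211281657219, 0.12524911761283875), 86.55194091796875)
```

View pics/w1.png

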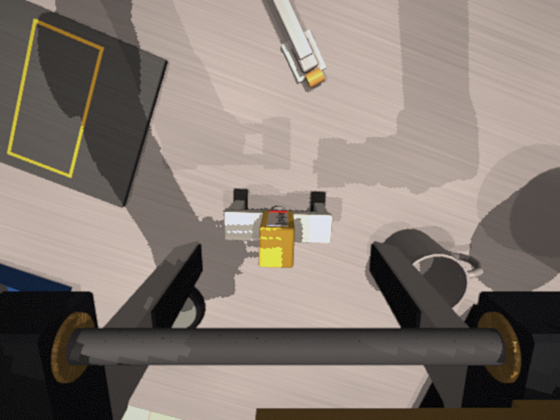

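The wrist view shows the gauge upright. Its housing is near (277,240), with the beam running nearly horizontally from (224,225) to (331,228), so the gripper's yaw already fits it. The outline is at the left and the jug is to the right at (440,260). Next I go over the strike.

Request:
carry_out(
  rows=[
    [[0.09,-0.44,-0.09],[0,0,0],1],
    [[0.09,-0.44,-0.09],[0,0,0],1],
    [[0.09,-0.44,-0.09],[0,0,0],1],
    [[0.09,-0.44,-0.09],[0,0,0],1],
    [[0.09,-0.44,-0.09],[0,0,0],1],
    [[0.09,-0.44,-0.09],[0,0,0],1],
    [[0.09,-0.44,-0.09],[0,0,0],1],
    [[0.09,-0.44,-0.09],[0,0,0],1],
    [[0.09,-0.44,-0.09],[0,0,0],1],
    [[0.09,-0.44,-0.09],[0,0,0],1],
    [[0.09,-0.44,-0.09],[0,0,0],1],
    [[0,0,0],[0,0,0],1],
  ],
)

```text
time_s: 3.95
position: [0.6111, -0.288, 0.2779]
tool_rot: [-0.001, -0.16, 0.987, -0.001]
wrist_force: [0.2, 0.5, 0.1]
grip_width: 1.002
grasp_force: 0.0
```

Run:
```python
from h import *
import pickle
np.set_printoptions(precision=4,suppress=True)
s=env.sense();print(s["position"],s["joints"])
c=cam("wrist");im=save("wrist","w2");pickle.dump(c,open("c2","wb"))
for t in("strike","nose_top"):
    for d in env.landmark_of(t,"wrist")[:2]: u,v=d["at"][1]*560,d["at"][0]*420; print(t,d["p"],u,v,atz(c,u,v,.045 if t!="strike" else 0))
m,y=blob(im,(100,110,40),(130,255,255),(60,60,500,330)); print("blue",y,m.sum(),atz(c,*y,.045))
# outline from w1
c1=pickle.load(open("c1","rb")); w1=cv2.imread("pics/w1.png")[:,:,::-1].copy()
m,y=blob(w1,(18,90,60),(38,255,255),(0,0,130,200)); p=np.argwhere(m)[:,::-1].astype(np.float32)
print("outline",cv2.minAreaRect(np.array([atz(c1,*x,.012)[:2] for x in p]).astype(np.float32)))
```

```text
[ 0.6111 -0.288   0.2779] [ 0.3981  0.6913 -0.0007  1.4628  0.0038  0.9892  2.2878]
strike 0.88 211.4 323.40000000000003 [ 0.7904 -0.3218  0.    ]
strike 0.58 281.68 201.012 [ 0.6218 -0.2893  0.    ]
nose_top 0.81 202.328 368.88599999999997 [ 0.8163 -0.315   0.045 ]
nose_top 0.55 281.176 236.712 [ 0.6456 -0.2813  0.045 ]
blue [282.6012 234.3988] 1893 [ 0.643  -0.2807  0.045 ]
outline ((0.4984416663646698, -0.021664243191480637), (0.09015070647001266, 0.1805146336555481), 86.57025146484375)
```

View pics/w2.png

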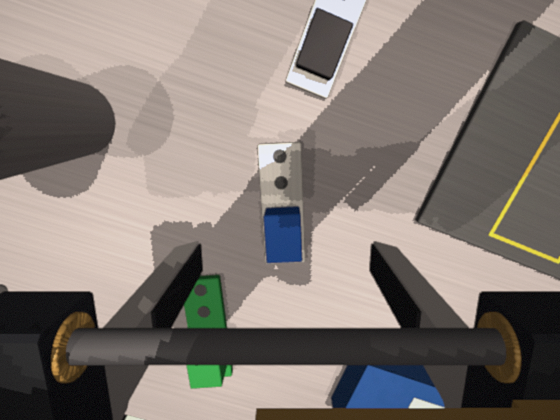

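The close view shows the blue-nosed strike at (282,235) with its bare base going up to (280,143). The green one at (205,330) and the black-nosed one at (325,50) are separate, so the choice is confirmed.

Run:
```python
from h import *
import pickle
np.set_printoptions(precision=4,suppress=True)
c=pickle.load(open("c2","rb"));ct,cs=cam("top"),cam("side")
print("nose tri",tri((c,281.2,236.7),(ct,378,180),(cs,358,245)),tri((c,281.2,236.7),(ct,378,180)))
im=cv2.imread("pics/w2.png")[:,:,::-1].copy()
m,_=blob(im,(100,110,40),(130,255,255),(240,190,330,280)); V=cv2.cvtColor(im,cv2.COLOR_RGB2HSV)[:,:,2]
for r in range(205,268,4):
    k=np.where(m[r])[0]; print(r,(k.min(),k.max(),int(V[r,k].mean())) if len(k) else None)
h=cv2.cvtColor(im,cv2.COLOR_RGB2HSV)
m,_=blob(im,(0,0,150),(180,40,255),(250,138,310,210))
for r in range(138,206,6):
    k=np.where(m[r])[0]; print("base",r,(k.min(),k.max()) if len(k) else None)
n=atz(c,279.5,143,.012); print(n)
```

```text
nose tri [ 0.6437 -0.2783  0.0437] [ 0.6451 -0.2789  0.0357]
205 None
209 (np.int64(267), np.int64(298), 56)
213 (np.int64(265), np.int64(298), 59)
217 (np.int64(264), np.int64(299), 110)
221 (np.int64(264), np.int64(299), 109)
225 (np.int64(265), np.int64(299), 110)
229 (np.int64(265), np.int64(300), 125)
233 (np.int64(265), np.int64(300), 124)
237 (np.int64(265), np.int64(300), 123)
241 (np.int64(266), np.int64(300), 123)
245 (np.int64(266), np.int64(300), 122)
249 (np.int64(266), np.int64(300), 122)
253 (np.int64(267), np.int64(300), 123)
257 (np.int64(267), np.int64(301), 122)
261 (np.int64(267), np.int64(294), 120)
265 None
base 138 (np.int64(250), np.int64(299))
base 144 (np.int64(250), np.int64(299))
base 150 (np.int64(250), np.int64(299))
base 156 (np.int64(250), np.int64(290))
base 162 (np.int64(250), np.int64(288))
base 168 (np.int64(250), np.int64(288))
base 174 (np.int64(250), np.int64(288))
base 180 (np.int64(250), np.int64(274))
base 186 (np.int64(261), np.int64(274))
base 192 (np.int64(261), np.int64(282))
base 198 (np.int64(261), np.int64(288))
base 204 (np.int64(262), np.int64(288))
[ 0.5632 -0.3108  0.012 ]
```

Run:
```python
from h import *
import pickle
c=pickle.load(open("c2","rb"))
a,b,m=[atz(c,*p,.045) for p in((281.7,215.5),(284.3,262),(282.9,238.5))]
print(a,b,m,np.linalg.norm(a-b),np.degrees(np.arctan2(*(b-a)[1::-1])))
n=atz(c,279.5,143,.012); print("yaw end->nose",np.degrees(np.arctan2(*(m-n)[1::-1])),np.linalg.norm((m-n)[:2]))
s=env.sense();R=Ro.from_quat(np.roll(s["tool_rot"],-1)).as_matrix();print("tool y",np.degrees(np.arctan2(R[1,1],R[0,1]))-90,R[:,2])
```

```text
[ 0.62516308 -0.28753061  0.045     ] [ 0.66977554 -0.27007709  0.045     ] [ 0.64685261 -0.27913494  0.045     ] 0.047905077135917136 21.366694123920887
yaw end->nose 20.7269259684684 0.0894573549607895
tool y 18.86855919409885 [-2.40518123e-04  2.23226317e-03 -9.99997480e-01]
```

Request:
carry_out(
  rows=[
    [[0.15,0.04,-0.2],[0,0,0.017],1],
    [[0.14,0.035,-0.3],[0,0,0],1],
    [[0,0,-0.35],[0,0,0],1],
    [[0,0,-0.35],[0,0,0],1],
    [[0,0,-0.16],[0,0,0],1],
    [[0,0,0],[0,0,0],1],
    [[0,0,0],[0,0,0],0],
    [[0,0,0],[0,0,0],0],
    [[0,0,0],[0,0,0],0],
    [[0,0,0],[0,0,0],0],
    [[0,0,0],[0,0,0],0],
    [[0,0,0],[0,0,0],0],
  ],
  grip_force=30,
)

```text
time_s: 5.6
position: [0.6471, -0.2758, 0.1168]
tool_rot: [0.0, -0.18, 0.984, -0.001]
wrist_force: [0.7, -0.9, -1.0]
grip_width: 0.395
grasp_force: 0.8
```

Request:
carry_out(
  rows=[
    [[0,0,0],[0,0,0],0],
    [[0,0,0],[0,0,0],0],
    [[0,0,0.2],[0,0,0],0],
    [[0,0,0.3],[0,0,0],0],
    [[0,0,0.3],[0,0,0],0],
    [[0,0,0],[0,0,0],0],
  ],
)

```text
time_s: 6.35
position: [0.648, -0.2752, 0.2152]
tool_rot: [0.002, -0.18, 0.984, -0.001]
wrist_force: [0.5, 0.3, -3.0]
grip_width: 0.382
grasp_force: 29.9
```

Request:
carry_out(
  rows=[
    [[-0.13,0.26,0],[0,0,-0.025],0],
    [[-0.13,0.26,0],[0,0,-0.025],0],
    [[-0.13,0.26,0],[0,0,-0.025],0],
    [[-0.13,0.26,0],[0,0,-0.025],0],
    [[-0.13,0.26,0],[0,0,-0.025],0],
    [[-0.13,0.26,0],[0,0,-0.025],0],
    [[-0.13,0.26,0],[0,0,-0.025],0],
    [[-0.13,0.27,0],[0,0,-0.025],0],
    [[0,0,0],[0,0,0],0],
    [[0,0,0],[0,0,0],0],
  ],
)

```text
time_s: 7.6
position: [0.5216, -0.0247, 0.2117]
tool_rot: [-0.001, 0.028, 1.0, -0.0]
wrist_force: [0.0, 0.3, -2.2]
grip_width: 0.377
grasp_force: 29.9
```

Run:
```python
from h import *
import pickle
s=env.sense();print(s["position"],s["tool_rot"],s["joints"])
c=cam("wrist");im=save("wrist","w3");pickle.dump(c,open("c3","wb"))
```

```text
[ 0.52155908 -0.02465134  0.21174068] [-8.29210126e-04  2.81287970e-02  9.99603913e-01 -3.16080878e-04] [-0.09137527  0.58080684  0.12525087  1.96350961 -0.11958005  0.60590022
  1.62659266]
```

View pics/w3.png

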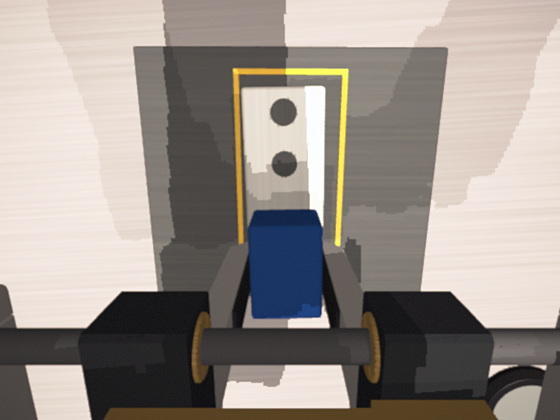

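The strike hangs level and lies lengthwise with the outline (base columns 241–325, outline 235–347). I lower it now.

Request:
carry_out(
  rows=[
    [[0.01,0.01,-0.3],[0,0,0],0],
    [[0,0,-0.25],[0,0,0],0],
    [[0,0,-0.09],[0,0,0],0],
    [[0,0,-0.02],[0,0,0],0],
    [[0,0,0],[0,0,0],0],
    [[0,0,0],[0,0,0],0],
  ],
)

```text
time_s: 8.4
position: [0.5238, -0.0232, 0.1344]
tool_rot: [0.001, 0.028, 1.0, 0.0]
wrist_force: [-0.5, 0.8, -3.6]
grip_width: 0.383
grasp_force: 29.9
```

Request:
carry_out(
  rows=[
    [[0,0,-0.03],[0,0,0],0],
    [[0,0,-0.01],[0,0,0],0],
    [[0,0,0],[0,0,0],0],
    [[0,0,0],[0,0,0],0],
  ],
)

```text
time_s: 8.9
position: [0.5232, -0.0231, 0.1287]
tool_rot: [0.0, 0.028, 1.0, 0.0]
wrist_force: [-0.3, -0.0, -1.1]
grip_width: 0.383
grasp_force: 29.9
```

Request:
carry_out(
  rows=[
    [[0,0,-0.008],[0,0,0],0],
    [[0,0,0],[0,0,0],0],
    [[0,0,0],[0,0,0],1],
    [[0,0,0],[0,0,0],1],
    [[0,0,0],[0,0,0],1],
    [[0,0,0],[0,0,0],1],
    [[0,0,0.15],[0,0,0],1],
    [[0,0,0.3],[0,0,0],1],
    [[0,0,0.5],[0,0,0],1],
    [[0,0,0.5],[0,0,0],1],
    [[0,0,0],[0,0,0],1],
  ],
)

```text
time_s: 10.28
position: [0.5255, -0.0234, 0.3061]
tool_rot: [0.005, 0.028, 1.0, 0.0]
wrist_force: [-0.8, 0.0, -0.7]
grip_width: 0.998
grasp_force: 0.0
```

Run:
```python
from h import *
import pickle
s=env.sense();print(s["position"],s["tool_rot"],s["joints"])
c=cam("wrist");im=save("wrist","w4");pickle.dump(c,open("c4","wb"))
m,_=blob(im,(100,110,40),(130,255,255),(200,100,400,400)); V=cv2.cvtColor(im,cv2.COLOR_RGB2HSV)[:,:,2]
rr=np.where(m.any(1))[0]
for r in list(range(rr.min(),rr.max()+1,4)):
    k=np.where(m[r])[0]; print(r,k.min(),k.max(),int(V[r,k].mean()))
o,_=blob(im,(18,90,60),(38,255,255),(0,0,560,420)); p=np.argwhere(o)[:,::-1].astype(np.float32)
print("outline",cv2.minAreaRect(np.array([atz(c,*x,.012)[:2] for x in p]).astype(np.float32)))
```

```text
[ 0.52550793 -0.0233975   0.30612988] [4.85600674e-03 2.84577540e-02 9.99583179e-01 2.10618979e-04] [-0.12070665  0.44705526  0.16047642  1.86795295 -0.09477366  0.82411049
  1.60190357]
365 202 325 60
369 200 346 70
373 200 347 70
377 200 348 71
381 200 349 70
385 200 350 170
389 200 349 168
393 200 349 168
397 200 349 168
outline ((0.8426415324211121, 0.12529459595680237), (0.4136866331100464, 0.031772028654813766), 86.81430053710938)
```

View pics/w4.png

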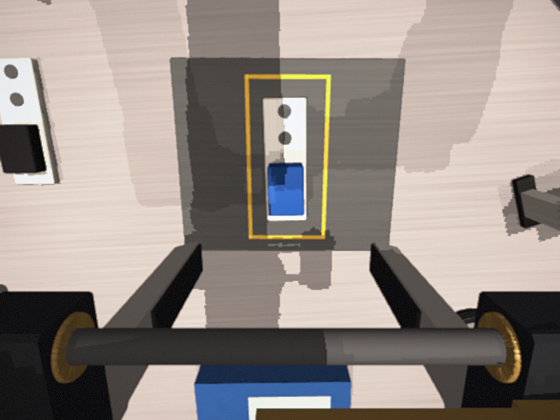

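The strike lies flat inside the outline: base (264–307, 97–220) within outline (248–328, 77–236), nose at (286,190).

Run:
```python
from h import *
import pickle
s=env.sense();print(s["tool_rot"]);c=cam("wrist")
im=save("wrist","w5")
m,_=blob(im,(100,100,30),(130,255,255),(250,140,325,230)); V=cv2.cvtColor(im,cv2.COLOR_RGB2HSV)[:,:,2]
rr=np.where(m.any(1))[0]
for r in range(rr.min(),rr.max()+1,4):
    k=np.where(m[r])[0]; print(r,k.min(),k.max(),int(V[r,k].mean()))
o,_=blob(im,(15,90,60),(38,255,255),(235,60,345,245)); p=np.argwhere(o)[:,::-1].astype(np.float32)
print("outline",cv2.minAreaRect(np.array([atz(c,*x,.012)[:2] for x in p]).astype(np.float32)))
a,b=atz(c,285.5,97.5,.024),atz(c,286.5,220,.024); print("base ends",a,b,(a+b)/2)
for u,v in((286,177),(286.5,216),(286,196)): print(atz(c,u,v,.057))
```

```text
[2.31505874e-03 2.83346164e-02 9.99595798e-01 1.72834756e-04]
166 282 299 84
170 268 302 116
174 268 302 134
178 268 302 137
182 268 302 143
186 268 302 144
190 268 302 181
194 268 302 211
198 268 302 210
202 268 303 208
206 269 303 203
210 269 303 199
214 269 303 197
218 270 287 182
outline ((0.4983564615249634, -0.020578719675540924), (0.08995021879673004, 0.1802661120891571), 86.5067367553711)
base ends [ 0.42963297 -0.01797091  0.024     ] [ 0.55795055 -0.02411024  0.024     ] [ 0.49379176 -0.02104058  0.024     ]
[ 0.50462553 -0.02167164  0.057     ]
[ 0.54390655 -0.02337385  0.057     ]
[ 0.52345094 -0.02272717  0.057     ]
```

Request:
carry_out(
  rows=[
    [[0.02,0.34,0.06],[0,0,0.022],1],
    [[0.02,0.34,0.06],[0,0,0.022],1],
    [[0.02,0.34,0.06],[0,0,0.022],1],
    [[0.02,0.34,0.06],[0,0,0.022],1],
    [[0.02,0.34,0.06],[0,0,0.022],1],
    [[0.02,0.34,0.06],[0,0,0.022],1],
    [[0.02,0.34,0.06],[0,0,0.022],1],
    [[0.02,0.34,0.06],[0,0,0.022],1],
    [[0,0,0],[0,0,0],1],
    [[0,0,0],[0,0,0],1],
    [[0,0,0],[0,0,0],1],
  ],
)

```text
time_s: 11.75
position: [0.5425, 0.3015, 0.3583]
tool_rot: [-0.001, -0.154, 0.988, -0.001]
wrist_force: [-0.1, 0.0, -0.0]
grip_width: 1.001
grasp_force: 0.0
```

Run:
```python
from h import *
import pickle
s=env.sense();print(s["position"],s["tool_rot"],s["joints"])
c=cam("wrist");im=save("wrist","w6");pickle.dump(c,open("c6","wb"))
m,_=blob(im,(12,90,40),(38,255,255),(150,100,420,330)); h=cv2.cvtColor(im,cv2.COLOR_RGB2HSV)
rr=np.where(m.any(1))[0]
for r in range(rr.min(),rr.max()+1,4):
    k=np.where(m[r])[0]; print(r,k.min(),k.max(),h[r,k].mean(0).astype(int))
for d in env.landmark_of("gauge","wrist")[:2]: print(d)
```

```text
[0.54248356 0.30146501 0.35831374] [-8.86728635e-04 -1.54135309e-01  9.88049030e-01 -7.96304321e-04] [-0.5777975   0.53321333  0.04067706  1.53202379 -0.02253968  1.07906807
  1.34822773]
176 273 303 [ 17 119 125]
180 272 306 [ 19 176 120]
184 271 307 [ 19 180 120]
188 269 308 [ 20 187 194]
192 269 310 [ 26 170 221]
196 269 309 [ 26 172 222]
200 269 309 [ 25 174 221]
204 269 309 [ 24 177 220]
208 269 309 [ 23 177 220]
212 268 309 [ 23 176 218]
216 268 309 [ 23 175 218]
220 268 309 [ 25 173 219]
224 268 308 [ 26 173 220]
228 268 308 [ 23 177 194]
232 268 308 [ 23 178 190]
{'at': [0.4283, 0.5152], 'p': 0.65}
{'at': [0.14, 0.055], 'p': 0.48}
```

View pics/w6.png

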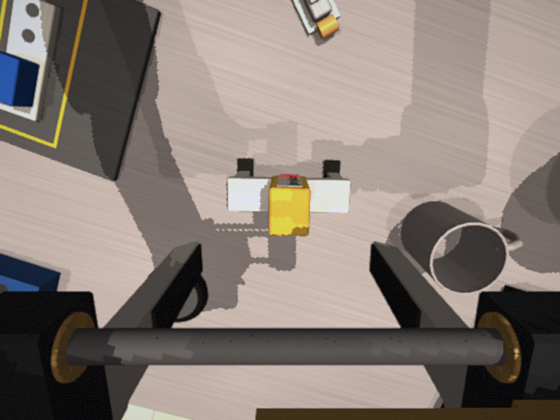

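The gauge stands in the middle. The housing's top face spans (268–309, 187–234), and the beam ends are at (228,195) and (350,196). The jug's rim at (470,257) is clear of the closing line.

Run:
```python
from h import *
import pickle
np.set_printoptions(precision=4,suppress=True)
c=pickle.load(open("c6","rb"));c1=pickle.load(open("c1","rb"))
w1=cv2.imread("pics/w1.png")[:,:,::-1].copy()
m,_=blob(w1,(12,90,40),(38,255,255),(200,180,350,290));h=cv2.cvtColor(w1,cv2.COLOR_RGB2HSV)
for r in np.where(m.any(1))[0]:
    k=np.where(m[r])[0]
    if r%4==3 or r>262: print(r,k.min(),k.max(),h[r,k].mean(0).astype(int))
print("far edge tri",tri((c,288,235),(c1,277,267.5)))
a,b=atz(c,289.3,186.5,.154),atz(c,288,235,.154);print(a,b,(a+b)/2,np.linalg.norm(a-b),np.degrees(np.arctan2(*(b-a)[1::-1])))
l,r=atz(c,268.3,212,.154),atz(c,309,212,.154);print("width",np.linalg.norm(l-r))
im=cv2.imread("pics/w6.png")[:,:,::-1]
g=im.astype(int).min(2)
pts=[]
for u in list(range(234,264,3))+list(range(314,346,3)):
    k=[v for v in range(165,225) if g[v,u]>170]; pts.append((u,max(k))) if k else None
print(pts)
pl=[atz(c,u,v+.5,.085) for u,v in pts]; q=np.array(pl)[:,:2]; d=np.polyfit(q[:,1],q[:,0],1); print("yaw beam",np.degrees(-np.arctan(d[0])))
print("beam ends",atz(c,228,212,.085),atz(c,349.5,212,.085))
s=env.sense();R=Ro.from_quat(np.roll(s["tool_rot"],-1)).as_matrix();print("tool yaw",np.degrees(np.arctan2(R[1,1],R[0,1]))-90,R[:,2])
```

```text
211 264 291 [ 18 153 105]
215 263 292 [ 19 180 117]
219 262 293 [ 19 172 119]
223 261 293 [ 19 174 103]
227 260 293 [ 21 180 144]
231 259 294 [ 19 183 191]
235 259 294 [ 19 182 190]
239 259 294 [ 22 179 195]
243 259 293 [ 19 185 191]
247 259 293 [ 22 181 197]
251 259 293 [ 26 173 211]
255 258 293 [ 26 171 208]
259 259 292 [ 26 175 212]
263 259 292 [ 26 175 212]
264 259 292 [ 27 175 212]
265 259 292 [ 26 178 212]
266 260 292 [ 24 166 206]
267 273 290 [ 19 116 189]
far edge tri [0.5637 0.3111 0.1562]
[0.5228 0.2981 0.154 ] [0.5645 0.3104 0.154 ] [0.5436 0.3042 0.154 ] 0.04349276780152705 16.398496249540543
width 0.03530880467707234
[(234, 221), (237, 222), (240, 221), (243, 222), (246, 222), (249, 222), (252, 219), (255, 210), (258, 210), (261, 188), (314, 224), (317, 224), (320, 224), (323, 224), (326, 224), (329, 224), (332, 224), (335, 224), (338, 224), (341, 224), (344, 224)]
yaw beam 12.587471102372914
beam ends [0.5817 0.2483 0.085 ] [0.5417 0.3728 0.085 ]
tool yaw 17.754262234561793 [-0.0006 -0.0009 -1.    ]
```

Request:
carry_out(
  rows=[
    [[0.01,0.02,-0.35],[0,0,-0.007],1],
    [[0,0,-0.4],[0,0,0],1],
    [[0,0,-0.4],[0,0,0],1],
    [[0,0,-0.2],[0,0,0],1],
    [[0,0,0],[0,0,0],1],
    [[0,0,0],[0,0,0],0],
    [[0,0,0],[0,0,0],0],
    [[0,0,0],[0,0,0],0],
    [[0,0,0],[0,0,0],0],
    [[0,0,0],[0,0,0],0],
    [[0,0,0],[0,0,0],0],
    [[0,0,0],[0,0,0],0],
  ],
  grip_force=40,
)

```text
time_s: 13.35
position: [0.5439, 0.3048, 0.1974]
tool_rot: [0.0, -0.148, 0.989, -0.001]
wrist_force: [1.1, -1.3, 1.5]
grip_width: 0.378
grasp_force: 40.0
```

Request:
carry_out(
  rows=[
    [[0,0,0.1],[0,0,0],0],
    [[0,0,0.25],[0,0,0],0],
    [[0,0,0.3],[0,0,0],0],
    [[0,0,0.25],[0,0,0],0],
    [[0,0,0],[0,0,0],0],
    [[0,0,0],[0,0,0],0],
    [[0,0,0],[0,0,0],0],
  ],
)

```text
time_s: 14.22
position: [0.5426, 0.3052, 0.3033]
tool_rot: [-0.002, -0.148, 0.989, -0.001]
wrist_force: [-0.3, -0.6, -6.4]
grip_width: 0.379
grasp_force: 40.0
```

Request:
carry_out(
  rows=[
    [[-0.018,-0.273,0],[0,0,-0.017],0],
    [[-0.018,-0.273,0],[0,0,-0.017],0],
    [[-0.018,-0.273,0],[0,0,-0.017],0],
    [[-0.018,-0.273,0],[0,0,-0.017],0],
    [[-0.018,-0.273,0],[0,0,-0.017],0],
    [[-0.018,-0.273,0],[0,0,-0.017],0],
    [[-0.018,-0.273,0],[0,0,-0.017],0],
    [[-0.018,-0.273,0],[0,0,-0.017],0],
    [[-0.018,-0.273,0],[0,0,-0.017],0],
    [[-0.018,-0.273,0],[0,0,-0.017],0],
    [[0,0,0],[0,0,0],0],
    [[0,0,0],[0,0,0],0],
  ],
)

```text
time_s: 15.72
position: [0.5218, -0.0214, 0.3047]
tool_rot: [-0.001, 0.029, 1.0, 0.0]
wrist_force: [0.5, -0.1, -6.3]
grip_width: 0.38
grasp_force: 40.0
```

Run:
```python
from h import *
s=env.sense();print(s["position"],s["tool_rot"],s["joints"])
R=Ro.from_quat(np.roll(s["tool_rot"],-1)).as_matrix();print("tool yaw",np.degrees(np.arctan2(R[1,1],R[0,1]))-90,R[:,2])
im=save("wrist","w7"); a=env.grab_frame("side")[120:330,200:480]; a=cv2.resize(a,(560,420))
cv2.imwrite("pics/j7.png",np.hstack([cv2.resize(im,(400,300)),cv2.resize(a,(400,300))])[:,:,::-1])
```

```text
[ 0.52179197 -0.02135058  0.30466492] [-6.13959635e-04  2.92858057e-02  9.99570819e-01  3.76782638e-04] [-0.11771713  0.4473821   0.15093925  1.87145186 -0.089273    0.83041241
  1.5911647 ]
tool yaw -3.3564125656682506 [-1.20532350e-03  7.89202466e-04 -9.99998962e-01]
```

View pics/j7.png

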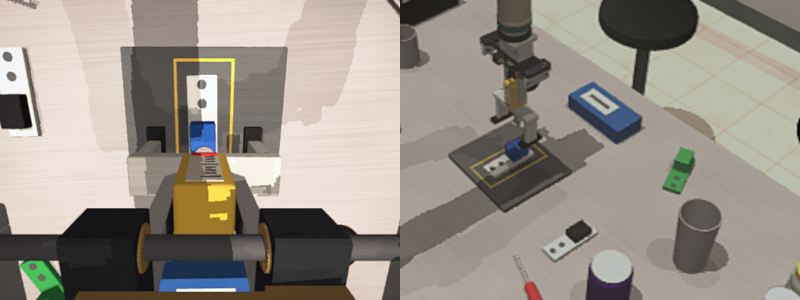

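The gauge hangs level over the plate, its legs at both sides of the strike and its foot above the nose. I lower it.

Request:
carry_out(
  rows=[
    [[0,-0.01,-0.25],[0,0,0],0],
    [[0,0,-0.25],[0,0,0],0],
    [[0,0,-0.14],[0,0,0],0],
    [[0,0,-0.06],[0,0,0],0],
    [[0,0,-0.04],[0,0,0],0],
    [[0,0,0],[0,0,0],0],
    [[0,0,0],[0,0,0],0],
  ],
)

```text
time_s: 16.7
position: [0.5223, -0.023, 0.2171]
tool_rot: [0.001, 0.029, 1.0, 0.0]
wrist_force: [-0.6, 0.5, -4.2]
grip_width: 0.381
grasp_force: 40.0
```

Request:
carry_out(
  rows=[
    [[0,0,-0.03],[0,0,0],0],
    [[0,0,-0.02],[0,0,0],0],
    [[0,0,-0.01],[0,0,0],0],
    [[0,0,0],[0,0,0],0],
    [[0,0,0],[0,0,0],0],
    [[0,0,0],[0,0,0],0],
  ],
)

```text
time_s: 17.45
position: [0.5223, -0.0233, 0.2095]
tool_rot: [0.0, 0.029, 1.0, -0.0]
wrist_force: [2.0, 0.8, -4.8]
grip_width: 0.381
grasp_force: 40.0
```

Request:
carry_out(
  rows=[
    [[0,0,-0.01],[0,0,0],0],
    [[0,0,0],[0,0,0],0],
    [[0,0,0],[0,0,0],0],
    [[0,0,0],[0,0,0],0],
  ],
)

```text
time_s: 17.95
position: [0.5224, -0.0234, 0.2092]
tool_rot: [0.001, 0.03, 1.0, 0.0]
wrist_force: [-1.1, 0.2, 5.4]
grip_width: 0.381
grasp_force: 40.0
```

The feet stand on the plate: the force swung from −4.8 to +5.4 N at the expected height of 0.209. I release and retreat upward.

Request:
carry_out(
  rows=[
    [[0,0,0],[0,0,0],0.6],
    [[0,0,0],[0,0,0],1],
    [[0,0,0],[0,0,0],1],
    [[0,0,0],[0,0,0],1],
    [[0,0,0],[0,0,0],1],
    [[0,0,0.1],[0,0,0],1],
    [[0,0,0.2],[0,0,0],1],
    [[0,0,0.4],[0,0,0],1],
    [[0,0,0.4],[0,0,0],1],
    [[0,0,0.2],[0,0,0],1],
    [[0,0,0],[0,0,0],1],
    [[0,0,0],[0,0,0],1],
  ],
)

```text
time_s: 19.45
position: [0.5214, -0.0231, 0.3635]
tool_rot: [-0.001, 0.029, 1.0, 0.0]
wrist_force: [-0.4, 0.2, -0.0]
grip_width: 0.997
grasp_force: 0.0
```

Run:
```python
from h import *
im=save("wrist","w8"); a=env.grab_frame("side")[150:300,200:400]
cv2.imwrite("pics/j8.png",np.hstack([cv2.resize(im,(400,300)),cv2.resize(a,(400,300))])[:,:,::-1])
```

```text
(no output)
```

View pics/j8.png

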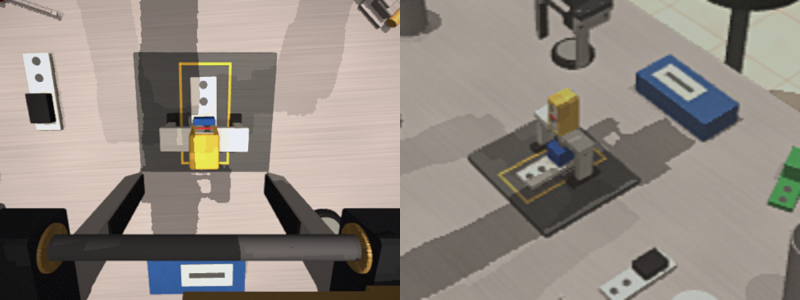

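The gauge stands upright astride the strike on the plate, with its housing at (205,150) in the left view, and the gripper is clear of it.

```bash
python3 -c "
from cell import env
print(env.sign_off())"
```

```text
the job is handed in; nothing more can be done
None
```

I handed the job in: the blue-nosed strike lies inside the yellow outline and the gauge stands upright astride it; I didn't read the gauge's scale, and sign-off gave no verdict.

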